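# Slide the fixings tray in past the sprung flap

### The arm

A 6-joint arm with a two-finger parallel gripper is mounted at the origin on the work surface. World frame = base frame: x ahead of the robot, y to its left, z up, the work surface at z = 0. Lengths are in mm, angles in rad, forces in N, time in s.
With the tool pointing down it reaches from about 350 to 725 mm from the base axis. Payload 4.3 kg.
Tool frame: the origin (TCP) lies midway between the tips of the shut fingers; the grasp point (between the pads) lies 19 mm behind it (robot.grasp_offset is the distance from the TCP to the grasp point, in mm); z points along the fingers, y is the direction in which the jaws open and shut (so a half turn about z gives the same grasp; the last joint's range is limited). The gripper opens to 85 mm and grips with 20 to 120 N. Pads are 22 mm wide; open, the fingers measure 114 mm over their backs; the gripper's body (76 mm by 85 mm) begins 54 mm behind the grasp point. The pads swing forward as they close: fully open they stand 13 mm farther back than shut.
Start: joints at [-0.11, 0.377, 0.081, 1.274, 0, 1.46], TCP at [575.036, 0.002, 231.329] pointing down, gripper open.
Joint ranges: [-2.72, 2.72], [-0.84, 1.66], [-1.02, 1.22], [-1.77, 2.12], [-1.37, 1.28], [-3.14, 3.14]. Speed limits (rad/s): [2.57, 2.57, 3.14, 3.14, 3.14, 3.14].

### API

Orientations are given as [roll, pitch, yaw] about the fixed x, y, z axes, in that order (R = Rz(yaw) Ry(pitch) Rx(roll)).
In Python, from bench import status, camera, get_calibration, robot gives the robot as it stands.
- The arm moves only by the tool step_arm, never from a script. Its arguments are lists of equal length, an entry for each row: "slide": the shift along the world's x, y, z in mm, a list of three; "spin": the turn about the world's z in rad; "gripper": the finger opening in mm, from 0 to 85.4. A call has 1 to 12 rows; each row is the pose to reach, as a shift and turn from the pose commanded when the call began; what a row does not reach only later rows make up. A row lasts 1/8 s, in which the tool goes at most 62.5 mm and 10.7 degrees, less where a joint would pass 70% of its speed; a pose out of reach is approached as far as the arm can. A call with a gripper value outside its range is refused whole. The fingers move at their own pace and stop on an object; "squeeze" is the grip in N (left out, the last holds). Time passes only in rows, so rows that repeat a pose let the fingers close. It gives the time, the measured TCP pose, the force and the opening at its end, in the units of the state.
- status.sense(): the state, without advancing time (a new reading comes with each control period).
- camera(name): name is "scene" or "side" or "wrist"; returns the picture (480x640x3 uint8, red, green, blue); there is no depth.
- get_calibration(name): a dict with "vfov" (degrees; the focal length in pixels is half the picture's height over the tangent of half this angle, whatever the lens; pixels are square), "cx", "cy" (the principal point, pixels), "R" (3x3) and "t" (3): a world point X has camera coordinates R X + t. Camera axes: x right, y down, z forward; pixel columns grow to the right and rows downward; lengths in mm; the calibration is good to about 2 mm. A picture is of the moment at which its call begins: read the wrist's pose just before it. get_calibration takes no time and is no camera call; for the wrist camera it gives the pose at the moment of the call.
- robot.job_done(): hands the job in, once; it reports no verdict.
The state is a dict: "time": time; "q": joint angles; "joint_velocities": joint speeds; "joint_efforts": joint torques, N m; "position": TCP position; "orientation": TCP orientation; "force": force on the tool from outside, world axes, zero at the start; "torque": the same for the moment, N m; "grip_width": finger opening in mm.
Only numpy, scipy, OpenCV 4.12 (cv2) and the standard library are available. Lean on these libraries where they do the work, as an engineer would, in place of code of your own. Each camera call takes 0.05 s, during which the arm holds its last target. There are 200 camera calls.

### The job

Put the open steel tray away in the plywood bay by sliding it along the bench: with one fingertip push the bay's spring-closed flap inwards and hold it open while the other fingertip pushes the tray in past it, without the tray ever touching the flap. Push the tray deep enough that the flap can swing fully shut behind it without hitting it, then take the fingers out and let it shut. Do not lift or tip the tray, and leave the other things on the bench and the tin in the bay where they are.

Things in the scene. Friction and masses are not known exactly. Their poses are not given: they have to be found in the camera images.
- bay: low open-topped plywood stowage bay fixed to the bench; the bench is its floor. Origin: on the bench, mid-mouth, in the plane of the closed flap. Its x axis points level INTO the bay (roughly world +y, the robot's left), its y axis across the mouth to the hinge side. Walls 9 mm thick, 45 mm tall.
- bay_end (a point): middle of the inner face of the bay's back end, 22 mm up (bay x = 290, y = 30 mm). Side walls' inner faces lie at bay y = +120 and -60 mm; the y = -60 wall starts 12 mm in front of the mouth. A fixed front panel beside the flap fills y = 61 to 129 mm, x -6 to +6 mm, so there is a pocket behind it into which the open flap can swing.
- flap (a joint): upright aluminium flap in the mouth, 4 mm thick, 112 mm wide, 4 to 44 mm above the bench, on an upright hinge pin. Radians: 0 closed, grows as it is pushed INTO the bay, 1.57 along the bay's x axis, stop at 2.0; cannot swing outwards. A spring shuts it when released (0.03 N m closed, 0.09 N m at 1.5 rad); it sweeps a 112 mm circle about the pin inside the bay.
- flap_hinge (a point): the flap's hinge pin, 24 mm above the bench, at bay x = 0, y = +55 mm
- flap_edge (a point): free edge of the flap, half-way up, moves with it; at bay x = 0, y = -57 mm when closed
- tray_mid (a point): centre (14 mm above the bench) of the open-topped, square-cornered steel tray: 64 mm (its x axis) by 52 mm (y) by 28 mm tall, walls and floor 3 mm, empty, about 0.2 kg. Loose on the bench, 100 to 135 mm in front of the mouth, x axis roughly along the bay's x. A fingertip fits inside and can push on the inside of its front wall, so that it trails along steadily.
- tin: small white round tin, 32 mm across, 38 mm tall, already stored inside the bay against its back end; leave it alone. Origin at the middle of its underside
- coupler: black plastic pipe coupler (short tube), 48 mm across, 35 mm tall, on the bench outside the bay, beside the tray. Origin at the middle of its underside
- screwdriver: screwdriver lying on the bench beyond the bay, away from the hinge side. Origin on the bench under it, part-way along
- oil_bottle: red oil bottle, 60 mm across, 190 mm tall, standing on the bench to the robot's right. Origin at the middle of its underside
- paint_can: paint can, 84 mm across, 100 mm tall, on the bench to the robot's left. Origin at the middle of its underside
- carton: small cardboard carton, 90 x 60 x 45 mm, on the bench to the far right. Origin at the middle of its underside
- wrench: wrench lying on the bench on the robot's side of the tray. Origin on the bench under it, part-way along
- tray: the same steel tray; origin at the centre of its underside, axes as told for its centre
Not all that is in view belongs to the job. Leave any green or turquoise look-alike of the tray alone.

How it is judged:
By the outcome, as a careful person would: the job done as asked, in the order asked, and still so for the second after the job is handed in, with the robot touching nothing.
It also fails if it takes over 43 s, if anything falls off the work surface, if the arm or the gripper's body presses on something with over 40 N, if the wrist force passes 120 N, or if a joint passes its speed limit or range.

## Working session

There is one attempt and no reset: what is moved stays moved. The work goes in short steps, Python scripts to look and compute and a tool call to move; the robot and the scene stay as the last step left them, time stands still between calls to the robot, and variables do not carry over. Pictures are saved under pics/ and viewed, about 8 in all and at most 12, crops included, and the job is handed in when it is done.

Besides the shell and the picture viewer there is one more tool, called by a JSON object that holds its "method" and its "body". step_arm: Moves the arm, as the interface text tells. Its arguments: {"type":"object","properties":{"slide":{"type":"array"},"spin":{"type":"array"},"gripper":{"type":"array"},"squeeze":{"type":"number"}},"required":["slide","spin","gripper"]}

```bash
mkdir -p pics; ls; cat > h.py <<'E'
import numpy as np, cv2
from bench import status, camera, get_calibration, robot
def snap(name,fn):
    c=get_calibration(name); im=camera(name); cv2.imwrite('pics/'+fn,cv2.cvtColor(im,cv2.COLOR_RGB2BGR)); return im,c
def ray(c,px,z):
    R=np.array(c['R']);t=np.array(c['t']).ravel();f=240/np.tan(np.radians(c['vfov'])/2)
    d=R.T@np.array([(px[0]-c['cx'])/f,(px[1]-c['cy'])/f,1]);o=-R.T@t
    return o+d*(z-o[2])/d[2]
def proj(c,X):
    R=np.array(c['R']);t=np.array(c['t']).ravel();f=240/np.tan(np.radians(c['vfov'])/2)
    p=R@np.array(X)+t; return f*p[0]/p[2]+c['cx'],f*p[1]/p[2]+c['cy']
E
python3 - <<'E'
from h import *
import pickle
cs={}
for n in ['scene','side','wrist']:
    im,c=snap(n,n+'0.png'); cs[n]=c
    R=np.array(c['R']);print(n,c['vfov'],-R.T@np.array(c['t']).ravel(),R[2])
pickle.dump(cs,open('c0.pkl','wb'))
print(status.sense())
E
```

```text
pics
scene 44.601315133014346 [1503.92703702 -474.9261513  1297.09630454] [-0.57299914  0.30443143 -0.76091622]
side 55.75100909239499 [494.13202617 718.95567102 858.59835098] [ 0.05407853 -0.64360828 -0.76344213]
wrist 62.100064621221705 [575.93026579  78.06030265 374.14010193] [-0.00139464 -0.30617103 -0.9519755 ]
{'time': 0.15, 'q': array([-1.10302792e-01,  3.77920136e-01,  7.99577175e-02,  1.27440932e+00,
        1.94929545e-05,  1.46049808e+00]), 'joint_velocities': array([-1.02601898e-04, -2.46833476e-03,  3.54054285e-03,  1.61572849e-03,
        4.41827618e-05,  1.35093830e-04]), 'joint_efforts': array([ 1.00972400e-03, -4.64035428e+01,  2.70170492e+01,  1.39211598e-02,
       -6.30224304e-05,  7.89257683e-06]), 'position': array([5.74506212e+02, 6.52352994e-02, 2.30570970e+02]), 'orientation': array([-3.14002897e+00, -1.92786950e-04,  1.57079162e+00]), 'force': array([-0.14109828,  0.0541056 ,  0.39683337]), 'torque': array([-0.01357829,  0.0197017 ,  0.03154581]), 'grip_width': 85.37568154918225}
```

View pics/scene0.png

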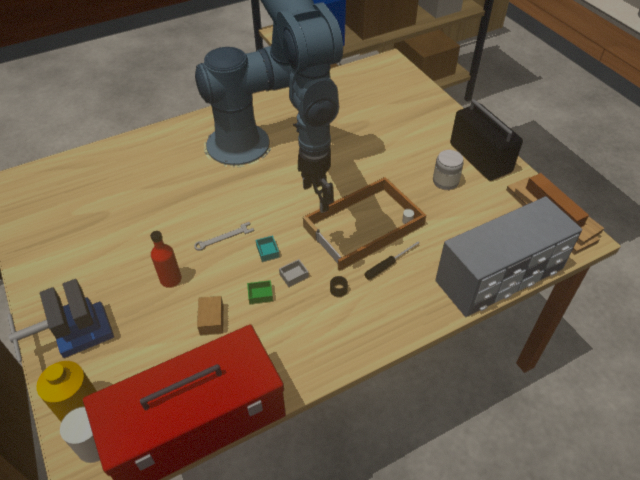

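View pics/wrist0.png

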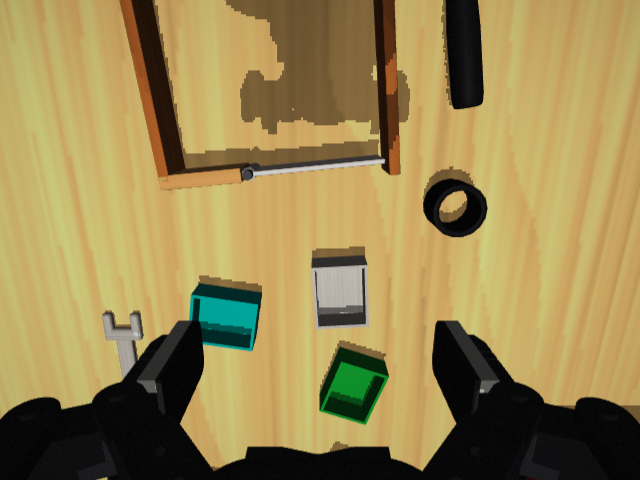

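The picture shows three trays. Grey steel is at wrist (340,292), turquoise at (225,318) and green at (353,385). The steel one fits the description, and it sits squarely in front of the mouth. The flap runs from its hinge at (248,173) to its free edge at about (383,161). The coupler is at (455,208). I'll confirm this in an enlarged crop.

```bash
python3 - <<'E'
from h import *
im=cv2.imread('pics/wrist0.png')
cv2.imwrite('pics/crop1.png',cv2.resize(im[145:345,150:430],None,fx=2.8,fy=2.8,interpolation=cv2.INTER_CUBIC))
E
```

```text
(no output)
```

View pics/crop1.png

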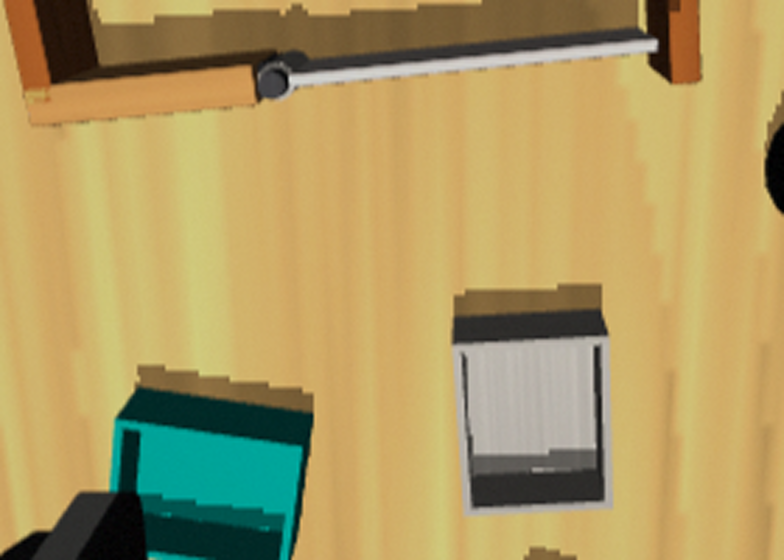

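```bash
python3 - <<'E'
from h import *
import pickle
c=pickle.load(open('c0.pkl','rb'))['wrist']
P=lambda u,v,z: ray(c,(150+(u+.5)/2.8-.5,145+(v+.5)/2.8-.5),z)
t=[P(*a,28) for a in[(453,347),(606,336),(611,508),(465,514)]]
for a in t: print(a.round(1))
print('sides',[np.linalg.norm(t[i]-t[i-3]).round(1) for i in range(4)],'mid',np.mean(t,0).round(1))
h=P(275,80,45);e=P(657,45,44)
print('hinge',h.round(1),'edge',e.round(1),np.linalg.norm(h-e))
w=P(686,82,45);w1=P(672,80,45);pl=P(30,122,45);wh=P(660,45,45)
print('wall end',w1.round(1),P(700,82,45).round(1),'panel left',pl.round(1))
# walls far
Q=lambda u,v,z: ray(c,(u,v),z)
for a in [(400,173),(394,0),(163,180),(123,0)]: print(a,Q(*a,45).round(1))
print('coupler',Q(455,190,35).round(1))
E
```

```text
[569.8 -54.5  28. ]
[620.3 -50.5  28. ]
[ 624.5 -114.3   28. ]
[ 573.7 -116.7   28. ]
sides [np.float64(50.7), np.float64(63.9), np.float64(50.9), np.float64(62.4)] mid [597.1 -84.   28. ]
hinge [518.4  35.5  45. ] edge [629.7  45.5  44. ] 111.79144815739933
wall end [634.4  35.6  45. ] [642.7  35.   45. ] panel left [445.2  23.1  45. ]
(400, 173) [642.9  35.8  45. ]
(394, 0) [630.6 159.8  45. ]
(163, 180) [448.1  29.9  45. ]
(123, 0) [434.5 159.7  45. ]
coupler [692.8  20.1  35. ]
```

View pics/side0.png

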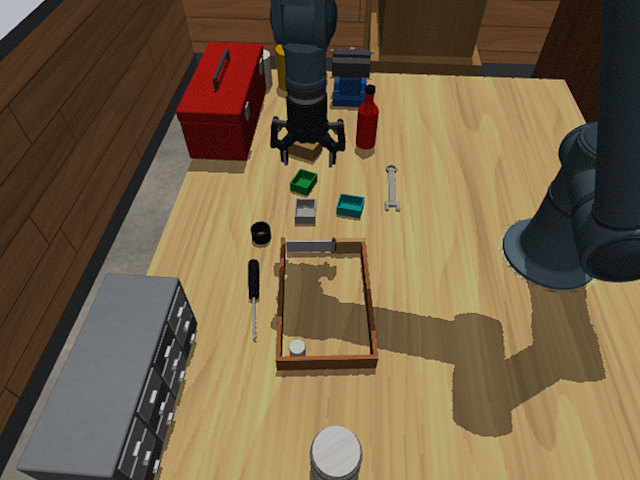

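All measurements agree with the given sizes: flap 111.8 mm, tray 63×51 mm, and the wall end predicted to about 1 mm. My bay frame is origin (573.2, 40.4) with x axis (-0.0895, 0.996). In that frame the tray sits at (-126, -13) mm, turned about 1.4°. The side view shows the tin at (297,348), against the bay's far end on the far-wall side. Next I'll plan both fingertip paths in bay coordinates.

```bash
cat > plan.py <<'E'
import numpy as np
O=np.array([573.2,40.4]);bx=np.array([-.0895,.996]);by=np.array([-.996,-.0895])
lift=lambda w:57*(.9945-np.sqrt(1-(w/114-.105)**2))
def pose(B,A,ztip=9):
    B,A=map(np.array,(B,A));m=(A+B)/2;v=A-B;d=np.hypot(*v);phi=np.arctan2(v[1],v[0])
    xy=O+m[0]*bx+m[1]*by;w=d-14.3
    yaw=phi+np.arctan2(bx[1],bx[0])+np.pi/2
    h=np.array([55-A[1],A[0]]);th=np.arctan2(h[1],h[0])+np.arcsin(min(1,12/np.hypot(*h)))
    return np.array([*xy,ztip-lift(w),yaw,w]),np.degrees(th),np.degrees(phi)
K=[((-118,-10),(-38,30)),((-105,-10),(-24,30)),((-62,-14),(20,28)),((-35,-18),(46,30)),((-15,-21),(60,36)),((30,-23),(70,38)),((80,-23),(78,38)),((125,-23),(85,34)),((170,-23),(95,30))]
if __name__=='__main__':
    p0=np.array([575.036,0,231.33,np.pi/2,0])
    for k in K:
        p,th,ph=pose(*k);print(k,p.round(2),'d',(p-p0).round(2)[:4],'th %.0f phi %.0f'%(th,ph)); p0=p
E
python3 plan.py
```

```text
((-118, -10), (-38, 30)) [ 5.7022e+02 -3.8180e+01 -2.4000e-01  3.6900e+00  7.5140e+01] d [  -4.81  -38.18 -231.57    2.12] th -41 phi 27
((-105, -10), (-24, 30)) [ 5.6901e+02 -2.4740e+01 -5.4000e-01  3.6900e+00  7.6040e+01] d [-1.21 13.45 -0.3  -0.  ] th -24 phi 26
((-62, -14), (20, 28)) [568.11  18.86  -1.16   3.7   77.83] d [-9.100e-01  4.359e+01 -6.200e-01  1.000e-02] th 57 phi 27
((-35, -18), (46, 30)) [566.73  45.34  -1.89   3.77  79.85] d [-1.38 26.48 -0.73  0.06] th 75 phi 31
((-15, -21), (60, 36)) [563.72  62.14  -1.91   3.88  79.9 ] d [-3.02 16.8  -0.02  0.11] th 83 phi 37
((30, -23), (70, 38)) [561.26  89.53   4.32   4.22  58.65] d [-2.46 27.39  6.23  0.34] th 86 phi 57
((80, -23), (78, 38)) [558.66 118.41   6.6    4.83  46.73] d [-2.6  28.88  2.28  0.61] th 86 phi 92
((125, -23), (85, 34)) [558.32 144.49   5.03   5.41  55.33] d [-0.33 26.07 -1.57  0.58] th 84 phi 125
((170, -23), (95, 30)) [557.86 172.06  -1.06   5.76  77.54] d [-0.47 27.57 -6.09  0.34] th 82 phi 145
```

{"method": "step_arm", "body": {"slide": [[-1, -4, -10], [-1, -8, -22], [-2, -12, -34], [-2, -16, -46], [-3, -20, -58], [-3, -24, -70], [-4, -28, -82], [-4, -31, -94], [-4, -34, -106], [-5, -36, -118], [-5, -38, -130], [-5, -38, -130]], "spin": [0.18, 0.36, 0.54, 0.72, 0.9, 1.08, 1.26, 1.44, 1.62, 1.8, 1.98, 2.12], "gripper": [75, 75, 75, 75, 75, 75, 75, 75, 75, 75, 75, 75]}}

```text
time: 1.65
position: [568.7, -37.9, 99.8]
orientation: [3.139, -0.002, -2.588]
force: [-0.0, -0.3, 1.2]
grip_width: 75.0
```

```bash
python3 - <<'E'
from h import *
s=status.sense();print(s['time'],s['position'],s['orientation'],s['grip_width'],s['q'])
im,c=snap('wrist','wrist1.png')
for p in [(569.8,-54.5,28),(620.3,-50.5,28),(624.5,-114.3,28),(573.7,-116.7,28),(518.4,35.5,45),(629.7,45.5,44)]: print(np.round(proj(c,p)))
import pickle;pickle.dump(c,open('c1.pkl','wb'))
E
```

```text
1.65 [568.68618274 -37.90974061  99.77047253] [ 3.13941632e+00 -2.32339969e-03 -2.58783317e+00] 75.00237084684584 [-1.77892586e-01  4.40584029e-01 -1.73161619e-01  9.60233464e-01
  6.70918264e-05 -7.31649644e-01]
[293. 248.]
[256. 319.]
[156. 273.]
[192. 197.]
[487. 264.]
[383. 418.]
```

View pics/wrist1.png

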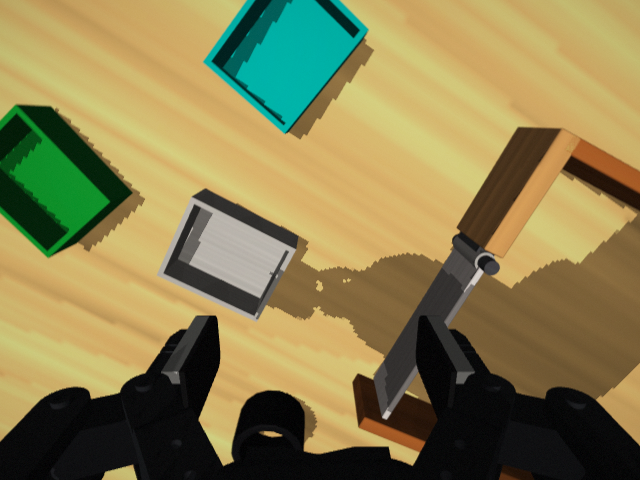

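The prediction matches the second view within about 2 mm: tray corners at (297,248), (257,319), (160,274), (192,200) and hinge at (487,264). I'll lower now.

{"method": "step_arm", "body": {"slide": [[0, 0, -15], [1, 0, -30], [1, 0, -45], [1, 0, -60], [1, 0, -72], [1, 0, -82], [1, 0, -89], [1, 0, -94], [1, 0, -97], [1, 0, -99], [1, 0, -99]], "spin": [0, 0, 0, 0, 0, 0, 0, 0, 0, 0, 0], "gripper": [75, 75, 75, 75, 75, 75, 75, 75, 75, 75, 75]}}

```text
time: 3.08
position: [571.1, -38.0, 2.4]
orientation: [-3.142, 0.0, -2.592]
force: [0.2, -0.9, 0.1]
grip_width: 75.0
```

```bash
python3 - <<'E'
from h import *
im,c=snap('scene','scene1.png'); im2,c2=snap('side','side1.png')
a=cv2.resize(cv2.imread('pics/scene1.png')[180:320,230:440],None,fx=2.6,fy=2.6)
b=cv2.resize(cv2.imread('pics/side1.png')[120:280,230:400],None,fx=1.5,fy=1.5)
o=np.zeros((a.shape[0]+b.shape[0],max(a.shape[1],b.shape[1]),3),np.uint8);o[:a.shape[0],:a.shape[1]]=a;o[a.shape[0]:,:b.shape[1]]=b
cv2.imwrite('pics/m1.png',o);print(o.shape)
E
```

```text
(604, 546, 3)
```

View pics/m1.png

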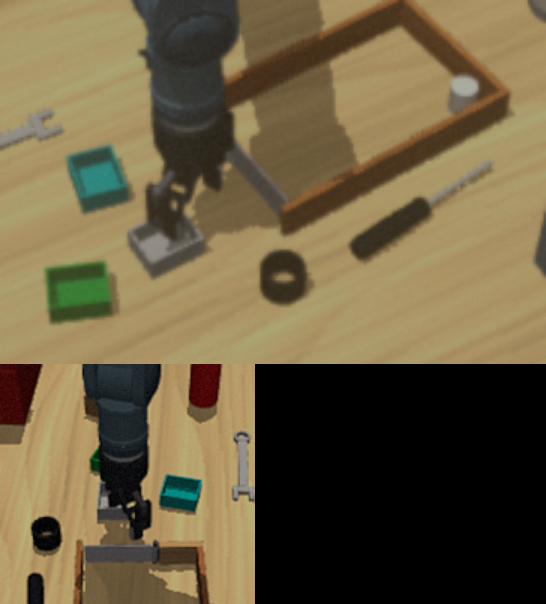

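The first crop shows one fingertip inside the steel tray at (175,235) and the other just in front of the flap, with nothing touched. I'll start the push.

{"method": "step_arm", "body": {"slide": [[-1, 6, -1], [-2, 13, -2], [-2, 20, -2], [-2, 27, -2], [-2, 34, -3], [-3, 41, -3], [-3, 49, -3], [-3, 57, -3], [-3, 64, -3], [-4, 71, -3], [-4, 77, -4], [-4, 83, -4]], "spin": [0, 0, 0, 0, 0, 0.01, 0.01, 0.01, 0.03, 0.05, 0.06, 0.08], "gripper": [75, 76, 76, 77, 77, 78, 78, 78, 79, 79, 80, 80]}}

```text
time: 4.68
position: [567.3, 45.2, -1.4]
orientation: [-3.141, 0.0, -2.511]
force: [1.3, -4.2, 2.0]
grip_width: 80.0
```

```bash
python3 - <<'E'
from h import *
im2,c2=snap('side','side2.png'); im,c=snap('scene','scene2.png'); im3,c3=snap('wrist','wrist2.png')
a=cv2.resize(cv2.imread('pics/side2.png')[190:300,250:400],None,fx=3.6,fy=3.6,interpolation=cv2.INTER_CUBIC)[:396,:380]
b=cv2.resize(cv2.imread('pics/wrist2.png'),(420,315))
o=np.zeros((396,800,3),np.uint8);o[:a.shape[0],:a.shape[1]]=a;o[:315,380:]=b
cv2.imwrite('pics/m2.png',o)
E
```

```text
(no output)
```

View pics/m2.png

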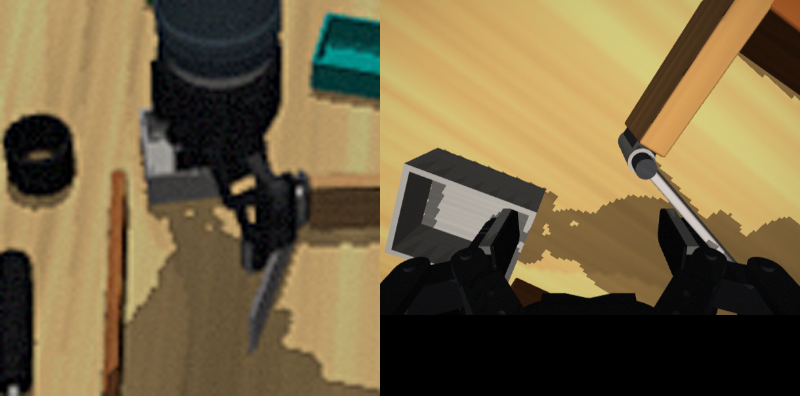

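```bash
python3 - <<'E'
from h import *
from plan import O,bx,by
c=get_calibration('wrist')
B=lambda p:np.array([(p[:2]-O)@bx,(p[:2]-O)@by])
for u,v in [(402,162),(387,250),(540,193)]:
    p=ray(c,((u-380)*640/420,v*480/315),28);print(p.round(1),B(p).round(1))
p=ray(c,((718-380)*640/420,255*480/315),44);print('flap pt',B(p).round(1))
E
```

```text
[584.9 -48.1  28. ] [-89.2  -3.7]
[633.9 -34.8  28. ] [-80.3 -53.7]
[560.7  11.3  28. ] [-27.9  15. ]
flap pt [53.1 37. ]
```

The flap is held at about 76° and the tray front is still about 20 mm short of the mouth. However, the tray has yawed about +13°, because the finger's corner pushes off-centre. I'll back off, move both fingers towards the hinge so the push passes through the tray's centre, and replan.

```bash
python3 - <<'E'
from plan import *
K=[((-35,-18),(46,30)),((-40,-18),(42,30)),((-40,-9),(38,39)),((-20,-9.5),(32,41)),((10,-13),(42,41)),((45,-15),(58,41)),((85,-14),(72,40)),((125,-14),(85,36)),((170,-16),(98,32))]
p0=np.array([567,45.0,-1.67,3.771,80])
for k in K:
    p,th,ph=pose(*k,ztip=8.5);print(k,p.round(2),'cum',(p-p0).round(2)[:4],'th %.0f phi %.0f'%(th,ph))
E
```

```text
((-35, -18), (46, 30)) [566.73  45.34  -2.39   3.77  79.85] cum [-0.27  0.34 -0.72 -0.  ] th 75 phi 31
((-40, -18), (42, 30)) [567.13  40.86  -2.72   3.76  80.72] cum [ 0.13 -4.14 -1.05 -0.01] th 73 phi 30
((-40, -9), (38, 39)) [558.35  38.06  -1.47   3.78  77.29] cum [-8.65 -6.94  0.2   0.01] th 84 phi 32
((-20, -9.5), (32, 41)) [556.98  44.97   3.92   4.    58.19] cum [-10.02  -0.03   5.59   0.23] th 86 phi 44
((10, -13), (42, 41)) [556.93  65.04   5.81   4.27  48.47] cum [-10.07  20.04   7.48   0.5 ] th 87 phi 59
((45, -15), (58, 41)) [555.64  90.53   6.63   4.57  43.19] cum [-11.36  45.53   8.3    0.8 ] th 88 phi 77
((85, -14), (72, 40)) [553.23 117.42   6.9    5.04  41.24] cum [-13.77  72.42   8.57   1.27] th 88 phi 104
((125, -14), (85, 36)) [552.85 144.     5.6    5.48  49.73] cum [-14.15  99.     7.27   1.71] th 85 phi 129
((170, -16), (98, 32)) [5.5324e+02 1.7315e+02 2.0000e-01 5.7800e+00 7.2230e+01] cum [-13.76 128.15   1.87   2.01] th 84 phi 146
```

{"method": "step_arm", "body": {"slide": [[0, -2, 0], [0, -4, 0], [-3, -5, 0], [-6, -6, 0], [-9, -7, 0], [-9, -6, 1], [-9, -5, 2], [-9, -4, 3], [-10, -3, 4], [-10, -2, 5], [-10, -1, 5], [-10, 0, 5]], "spin": [0, -0.01, 0, 0, 0.01, 0.04, 0.07, 0.1, 0.13, 0.17, 0.2, 0.23], "gripper": [80, 80, 79, 78, 77, 74, 71.5, 69, 66, 63, 60.5, 58]}}

```text
time: 6.32
position: [557.7, 45.1, 3.8]
orientation: [-3.141, 0.001, -2.281]
force: [2.8, 0.2, 1.4]
grip_width: 58.0
```

```bash
python3 - <<'E'
from h import *
im2,c2=snap('side','side3.png'); im3,c3=snap('wrist','wrist3.png')
a=cv2.resize(cv2.imread('pics/side3.png')[190:300,255:365],None,fx=2.2,fy=2.2,interpolation=cv2.INTER_CUBIC)
b=cv2.resize(cv2.imread('pics/wrist3.png')[60:],(558,366))
o=np.zeros((366,800,3),np.uint8);o[:242,:242]=a;o[:,242:]=b
cv2.imwrite('pics/m3.png',o)
E
```

```text
(no output)
```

View pics/m3.png

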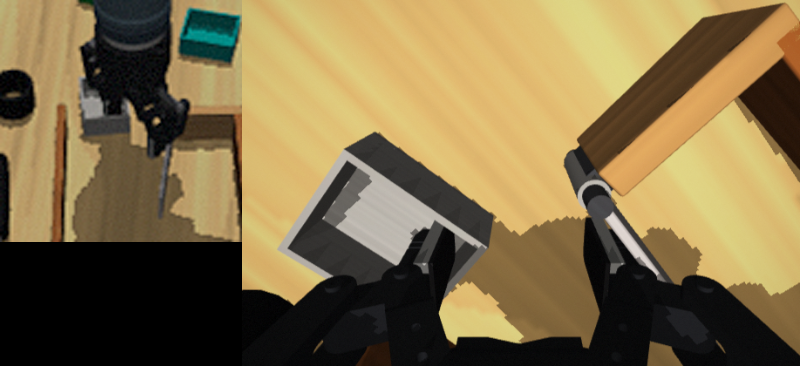

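```bash
python3 - <<'E'
from h import *
from plan import O,bx,by
c=get_calibration('wrist')
B=lambda p:np.array([(p[:2]-O)@bx,(p[:2]-O)@by])
P=[]
for u,v in [(347,151),(488,246),(282,250)]:
    p=ray(c,((u-242)/.872,v/.871+60),28);P.append(B(p));print(B(p).round(1))
d=P[1]-P[0];e=P[0]-P[2];print(np.hypot(*d),np.hypot(*e),np.degrees([np.arctan2(d[1],d[0]),np.arctan2(-e[0],e[1])]),'mid',(P[1]+P[2])/2)
E
```

```text
[-69.6   3.1]
[-7.3  9.7]
[-64.1 -48. ]
62.63947096450447 51.43154770338962 [6.05518855 6.10922901] mid [-35.68773239 -19.15767933]
```

Tray yaw is down to 6°, mid at (-36,-19), and its sides fit the given sizes. The flap is about 87° open and well clear. I'll continue.

{"method": "step_arm", "body": {"slide": [[0, 4, 1], [0, 8, 1], [0, 12, 2], [0, 16, 2], [0, 20, 2], [0, 24, 3], [0, 28, 3], [-1, 31, 3], [-1, 35, 3], [-1, 38, 3], [-1, 42, 3], [-1, 45, 3]], "spin": [0.05, 0.11, 0.16, 0.22, 0.27, 0.31, 0.36, 0.4, 0.44, 0.48, 0.53, 0.57], "gripper": [56, 54, 52, 50, 48.5, 48, 47, 46, 45, 44.5, 44, 43]}}

```text
time: 7.92
position: [556.1, 90.0, 6.4]
orientation: [-3.142, -0.0, -1.71]
force: [2.3, -4.3, 1.9]
grip_width: 43.1
```

```bash
python3 - <<'E'
from h import *
im2,c2=snap('side','side4.png'); im3,c3=snap('wrist','wrist4.png')
a=cv2.resize(cv2.imread('pics/side4.png')[190:300,255:365],None,fx=2.2,fy=2.2,interpolation=cv2.INTER_CUBIC)
b=cv2.resize(cv2.imread('pics/wrist4.png')[60:],(558,366))
o=np.zeros((366,800,3),np.uint8);o[:242,:242]=a;o[:,242:]=b
cv2.imwrite('pics/m4.png',o)
E
```

```text
(no output)
```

View pics/m4.png

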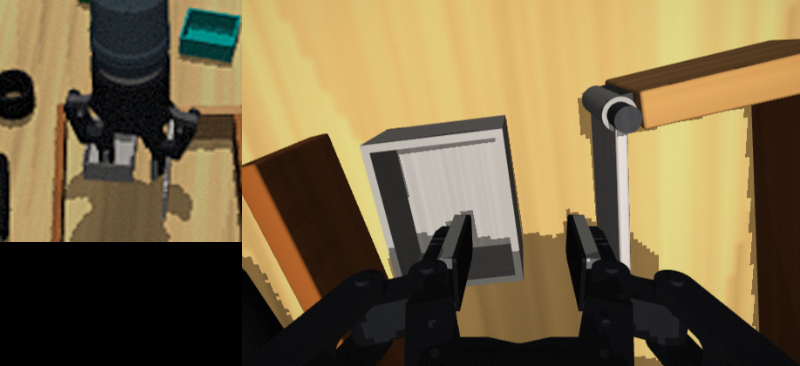

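```bash
cat > m.py <<'E'
from h import *
from plan import O,bx,by
import sys
def meas(c,rm,rp,fp):
    B=lambda p:np.array([(p[:2]-O)@bx,(p[:2]-O)@by])
    rm,rp,fp=[B(ray(c,((u-242)/.872,v/.871+60),28)) for u,v in (rm,rp,fp)]
    print(rm.round(1),rp.round(1),fp.round(1));d=fp-rp;e=rp-rm
    print(np.hypot(*d),np.hypot(*e),np.degrees([np.arctan2(d[1],d[0]),np.arctan2(-e[0],e[1])]),'mid',(fp+rm)/2)
E
python3 - <<'E'
from m import *
meas(get_calibration('wrist'),(362,145),(503,120),(522,278))
E
```

```text
[ -7.1 -33.5] [-4.3 18.6] [61.6 10.3]
66.41557014705151 52.101265174223585 [-7.16155945 -2.99711247] mid [ 27.25851281 -11.59876185]
```

The tray is half inside at mid (27,-12) with yaw about -4°, and the flap is at about 90°, clear by more than 20 mm. Continuing.

{"method": "step_arm", "body": {"slide": [[0, 5, 0], [-1, 9, 0], [-1, 14, 0], [-2, 18, 0], [-2, 23, 0], [-2, 27, 0], [-3, 31, 0], [-3, 36, 0], [-3, 40, 0], [-4, 45, -1], [-4, 49, -1], [-4, 53, -1]], "spin": [0.08, 0.16, 0.24, 0.32, 0.39, 0.47, 0.54, 0.61, 0.68, 0.75, 0.82, 0.88], "gripper": [42.5, 42, 42, 41.5, 41, 41, 43, 45, 47, 49, 50.5, 52]}}

```text
time: 9.52
position: [550.9, 143.4, 4.7]
orientation: [3.14, 0.002, -0.83]
force: [0.4, -2.0, 0.1]
grip_width: 52.3
```

```bash
python3 - <<'E'
from h import *
im2,c2=snap('side','side5.png'); im3,c3=snap('wrist','wrist5.png')
a=cv2.resize(cv2.imread('pics/side5.png')[210:360,260:370],None,fx=2.2,fy=2.2,interpolation=cv2.INTER_CUBIC)
b=cv2.resize(cv2.imread('pics/wrist5.png')[60:],(558,366))
o=np.zeros((366,800,3),np.uint8);o[:330,:242]=a;o[:,242:]=b
cv2.imwrite('pics/m5.png',o)
E
```

```text
(no output)
```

View pics/m5.png

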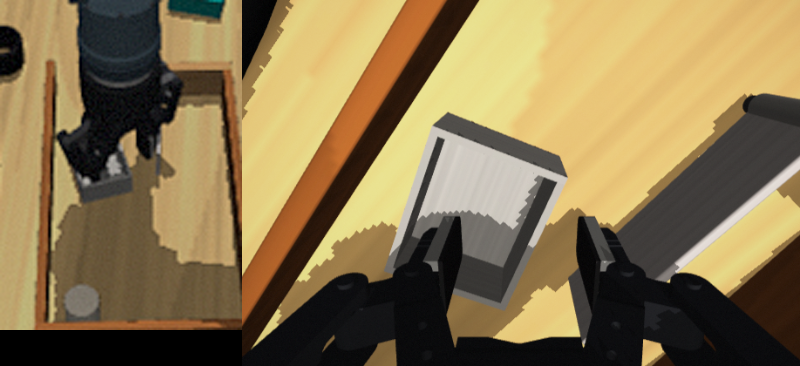

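```bash
python3 - <<'E'
from m import *
c=get_calibration('wrist')
meas(c,(433,128),(566,178),(503,306))
def B(p): return np.array([(p[:2]-O)@bx,(p[:2]-O)@by]).round(1)
print('flap edge',B(ray(c,((663-242)/.872,278/.871+60),44)),'hinge',B(ray(c,((745-242)/.872,103/.871+60),45)))
cs=get_calibration('side');print('tin',B(ray(cs,(260+81/2.2,210+291/2.2),38)))
E
```

```text
[ 80.6 -44.3] [66.8  5. ] [127.   20.6]
62.26398786953944 51.228155102540796 [14.51127085 15.69600868] mid [103.82096253 -11.82652271]
flap edge [71.7 51. ] hinge [12.9 26.3]
tin [258.6 -25.6]
```

The tray mid is at (104,-12) with yaw about +15°. The flap is held at about 90°, and the tin is well ahead at about (259,-26). This last stretch pushes slightly towards the hinge side of the tray's centre to straighten it.

{"method": "step_arm", "body": {"slide": [[0, 3, 0], [-1, 6, -1], [-1, 9, -1], [-1, 12, -2], [-1, 15, -2], [-1, 18, -3], [-2, 21, -3], [-2, 24, -4], [-2, 27, -4], [-2, 29, -5], [-2, 31, -5], [-2, 31, -5]], "spin": [0.04, 0.08, 0.12, 0.16, 0.2, 0.24, 0.28, 0.32, 0.35, 0.37, 0.39, 0.39], "gripper": [54, 56, 58, 60, 63, 65, 67, 69, 71, 73, 75, 75]}}

```text
time: 11.12
position: [549.7, 174.3, 0.2]
orientation: [-3.141, 0.001, -0.442]
force: [0.9, -0.1, -0.3]
grip_width: 74.8
```

```bash
python3 - <<'E'
from h import *
im2,c2=snap('side','side6.png'); im3,c3=snap('wrist','wrist6.png')
a=cv2.resize(cv2.imread('pics/side6.png')[210:360,260:370],None,fx=2.2,fy=2.2,interpolation=cv2.INTER_CUBIC)
b=cv2.resize(cv2.imread('pics/wrist6.png')[60:],(558,366))
o=np.zeros((366,800,3),np.uint8);o[:330,:242]=a;o[:,242:]=b
cv2.imwrite('pics/m6.png',o)
E
```

```text
(no output)
```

View pics/m6.png

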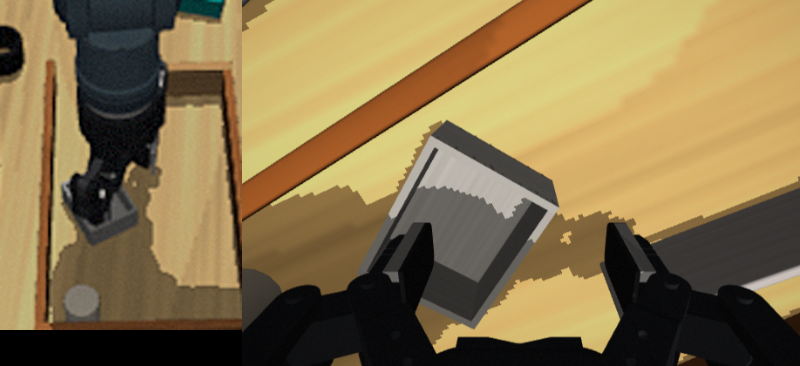

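```bash
python3 - <<'E'
from m import *
c=get_calibration('wrist')
meas(c,(430,135),(558,208),(475,328))
p=O+0
for u,v in [(430,135),(558,208)]:
    q=ray(c,((u-242)/.872,v/.871+60),28)[:2]-O; q=np.array([q@bx,q@by]);print('dist to hinge',np.hypot(q[0],q[1]-55))
E
```

```text
[135.  -49.4] [110.3  -3.2] [166.   27.4]
63.47633179774031 52.358031605361155 [28.80971045 28.06257874] mid [150.45859307 -11.04290781]
dist to hinge 170.6541947141283
dist to hinge 124.75937953963943
```

The tray is deep enough: mid (150,-11), nearest corner 125 mm from the hinge against the 112 mm sweep. It is yawed about 28° but free of everything. I'll ease off the wall, then lift straight out.

{"method": "step_arm", "body": {"slide": [[1, -2, 0], [2, -3, 0], [2, -3, 4], [2, -3, 12], [2, -3, 22], [2, -3, 34], [2, -3, 50], [2, -3, 70], [2, -3, 95], [2, -3, 120], [2, -3, 140], [2, -3, 150]], "spin": [0, 0, 0, 0, 0, 0, 0, 0, 0, 0, 0, 0], "gripper": [75, 75, 75, 75, 75, 75, 75, 75, 75, 75, 75, 75]}}

```text
time: 12.72
position: [552.6, 171.2, 152.5]
orientation: [-3.14, -0.002, -0.442]
force: [0.6, -1.5, -0.1]
grip_width: 75.0
```

{"method": "step_arm", "body": {"slide": [[0, -30, 10], [0, -60, 20], [0, -90, 30], [0, -120, 40], [0, -140, 40], [0, -150, 40], [0, -150, 40], [0, -150, 40]], "spin": [0, 0, 0, 0, 0, 0, 0, 0], "gripper": [75, 75, 75, 75, 75, 75, 75, 75]}}

```text
time: 13.72
position: [551.7, 21.8, 189.9]
orientation: [3.142, 0.001, -0.442]
force: [-0.5, -0.6, -0.9]
grip_width: 74.7
```

```bash
python3 - <<'E'
from h import *
snap('side','side7.png'); im,c=snap('scene','scene7.png')
a=cv2.resize(cv2.imread('pics/side7.png')[150:390,220:410],None,fx=2,fy=2,interpolation=cv2.INTER_CUBIC)
b=cv2.resize(cv2.imread('pics/scene7.png')[170:320,190:450],(416,240))
o=np.zeros((480,800,3),np.uint8);o[:,:380]=a;o[:240,384:]=b
cv2.imwrite('pics/m7.png',o)
E
```

```text
(no output)
```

View pics/m7.png

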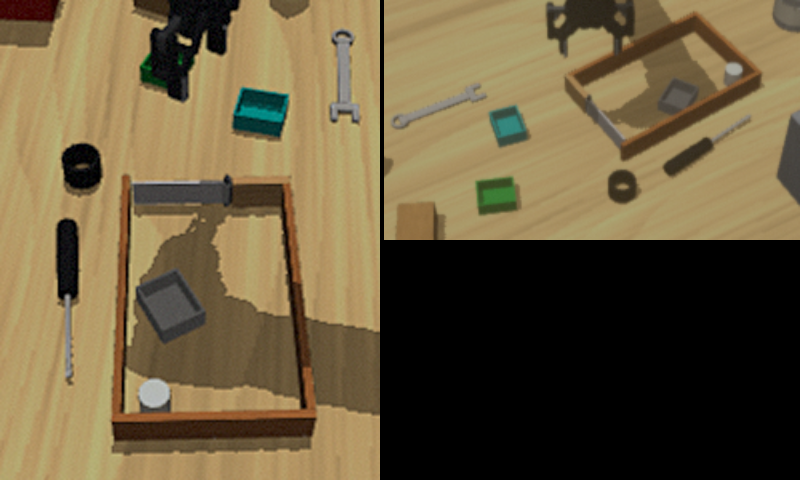

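The picture shows the flap shut flush across the mouth at (180,190). The tray lies flat behind it at (170,305), clear of the flap's sweep. The tin at (154,395), coupler, screwdriver, wrench and look-alikes all appear unmoved, and the gripper is clear. I'll hand in.

```bash
python3 -c "
from bench import robot,status
print(robot.job_done(),status.sense()['time'])"
```

```text
the job is handed in; nothing more can be done
the job is handed in; nothing more can be done
```

The steel tray is in the bay and the flap is shut behind it; I handed the job in at about 14 s of the 43 s. One fingertip held the flap at about 75–90° while the other, inside the tray, pushed it in. I then eased both fingers off and lifted them straight out, and the flap closed.

- **Depth:** the tray's middle is about 150 mm into the bay. Its nearest corner measured about 125 mm from the hinge, against the flap's 112 mm sweep.
- **Contact:** the pictures taken during the push show the tray clear of the flap. At the checks between moves the measured force was about 5 N or less.
- **Other objects:** by eye in the last pictures, the tin, coupler, screwdriver, wrench and both look-alike trays are where they were. The last pictures did not cover the oil bottle and paint can fully. I did no numeric comparison.
- **Not as planned:** the tray did not go in straight. I corrected a turn of about 13° on the way in, but it turned again near the end and now rests about 28° askew, touching nothing.

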